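# Break the degassing chamber's stuck lid free and hold it ajar

### The arm

A 7-joint arm with a two-finger parallel gripper is mounted at the origin on the work surface. World frame = base frame: x ahead of the robot, y to its left, z up, the work surface at z = 0. Lengths are in mm, angles in degrees, forces in N, time in s.
With the tool pointing down it reaches from about 400 to 875 mm from the base axis. Payload 19.3 kg.
Tool frame: the origin (TCP) lies between the finger pads; the fingertips stand 8 mm ahead of it and the grasp point (between the pads) lies 11 mm behind it (robot.tcp_to_tips is the distance from the TCP to the fingertips, in mm); x points along the fingers, z is the direction in which the jaws open and shut, and the axes are right-handed (so a half turn about x gives the same grasp; the last joint's range is limited). The gripper opens to 85 mm and grips with 20 to 120 N. Pads are 22 mm wide; open, the fingers measure 114 mm over their backs; the gripper's body (76 mm by 85 mm) begins 54 mm behind the grasp point. The pads swing forward as they close: fully open they stand 13 mm farther back than shut.
Start: joints at [-68.022, 29.874, -2.08, 91.645, 1.215, 58.505, -6.463], TCP at [274.007, 561.725, 239.291] pointing down, gripper open.
Joint ranges: [-166.77, 166.77], [-17.47, 122.26], [-85.68, 81.53], [9.62, 139.38], [-72.42, 252.41], [9.2, 110.78], [-144.41, 144.41]. Speed limits (degrees/s): [108.29, 108.29, 136.94, 136.94, 172.46, 172.46, 172.46].

### API

Orientations are given as [roll, pitch, yaw] about the fixed x, y, z axes, in that order (R = Rz(yaw) Ry(pitch) Rx(roll)).
In Python, from rig import sense, viewer, robot gives the robot as it stands.
- The arm moves only by the shell command python3 -m crank 'ROWS'. ROWS is JSON, a list of rows, each an object of numbers: "dx", "dy", "dz": the shift along the tool's x, y, z in mm; "rx", "ry", "rz": the turn, a rotation vector about the tool's x, y, z in rad; "grip": the opening, from 0 (shut) to 1 (fully open). In form: [{"dx": .., "dy": .., "dz": .., "rx": .., "ry": .., "rz": .., "grip": ..}, ...]. A call has 1 to 12 rows; each row is the pose to reach, as a shift and turn from the pose commanded when the call began, along the tool's axes at that moment; what a row does not reach only later rows make up. A row lasts 1/10 s, in which the tool goes at most 50 mm and 8.59 degrees, less where a joint would pass 70% of its speed; a pose out of reach is approached as far as the arm can. A call with a gripper value outside its range is refused whole. The fingers move at their own pace and stop on an object; the grip force is fixed at half the most. Time passes only in rows, so rows that repeat a pose let the fingers close. It gives the time, the measured TCP pose, the force and the opening at its end, in the units of the state.
- sense(): the state, without advancing time (a new reading comes with each control period).
- viewer.capture(name): name is "side" or "top"; returns the picture (480x640x3 uint8, red, green, blue); there is no depth.
- viewer.camera_params(name): a dict with "camera_matrix" (3x3 intrinsics, pixels), "rvec" (rotation vector, rad) and "tvec" (3), from world to camera coordinates, as OpenCV has them. Camera axes: x right, y down, z forward; pixel columns grow to the right and rows downward; lengths in mm; the calibration is good to about 2 mm. A picture is of the moment at which its call begins. camera_params takes no time and is no camera call.
- robot.finish_job(): hands the job in, once; it reports no verdict.
The state is a dict: "t": time; "qpos": joint angles; "qd": joint speeds; "effort": joint torques, N m; "ee_pos": TCP position; "ee_rot": TCP orientation; "wrist_force": force on the tool from outside, world axes, zero at the start; "wrist_torque": the same for the moment, N m; "finger_gap": opening from 0.0 (shut) to 1.0 (fully open).
Only numpy, scipy, OpenCV 4.12 (cv2) and the standard library are available. Lean on these libraries where they do the work, as an engineer would, in place of code of your own. Each camera call takes 0.05 s, during which the arm holds its last target.

### The job

The degassing chamber must be aired: first shut the suction valve by turning the knob on the valve box clockwise (seen from above) right to its end stop, with the lid still shut. Then pull the chamber's hinged lid up by its handle until the sticky seal lets go, without flinging it wide open, and hold it ajar and still, with a gap of about 25 mm at the front edge: the program finishes while the gripper is still holding the lid there. Leave everything else on the table where it is.

Things in the scene. Friction and masses are not known exactly. Their poses are not given: they have to be found in the camera images.
- chamber: degassing chamber, fixed to the table: clear round pot 200 mm across and 132 mm high to the top of its black rubber seal, with a paper cup standing inside. Origin: centre of its underside, on the table. Its x axis points from the handle side (front) to the hinge side (rear), z up; it stands turned by its yaw
- lid (a joint): opening angle of the lid, rad: 0 = shut, grows to 0.45 as the front rises. Aluminium disc 210 mm across, 12 mm thick, about 0.5 kg; front edge 217 mm from the hinge axis (0.115 rad = 25 mm gap). The seal sticks: the pull at the handle peaks at about 18 N in the first 2 mm of lift and fades to the lid's weight (3 N there) by about 7 mm; then it moves freely. Let go, it falls shut
- lid_handle (a point): middle of the lid's handle bar: a round steel bar 12 mm thick running along the chamber's y axis, 78 mm clear between its two posts, its centre line 34 mm above the lid's top face (178 mm above the table with the lid shut), 28 mm of free space under it. Round, so that it can swivel between the fingers as the lid tilts. The axes are the lid's, equal to the chamber's while shut
- lid_hinge (a point): middle of the lid's hinge axis, at the rear of the chamber 132 mm above the table, axis along the chamber's y. The handle bar's middle lies 177 mm in front of it (towards -x of the chamber) and 46 mm above it when the lid is shut. Axes as the chamber's
- valve (a joint): angle of the suction valve's knob in rad: grows as the knob turns clockwise seen from above; 2.4 = end stop = shut. It starts 0.7 to 1.5 rad short of the stop, turns against light friction (0.06 N m) and stays where it is left
- valve_grip (a point): the point to grip on the suction valve's knob, on its vertical turning axis, 147 mm above the table, 7 mm below the knob's top. The knob has an upright bar grip 46 mm long, 14 mm thick and 32 mm high (its foot disc 48 mm across, below). The axes turn with the knob: x runs along the bar, z up
- valve_box: grey valve box fixed to the table, 90 x 100 mm and 110 mm high, with a round gauge on its front and the valve knob on top, left or right of the chamber. Origin: centre of its underside
- catch_pot: resin catch pot fixed to the table on the chamber's other side, 110 mm across, 122 mm high. Origin: centre of its underside. Not to be used
- tin: bystander, to be left alone: lidded tin, 90 mm across, 120 mm high. Origin on its underside at the middle
- hardener: bystander, to be left alone: bottle, 60 mm across, 160 mm high. Origin on its underside at the middle
- cup: bystander, to be left alone: open mixing cup, 76 mm across, 85 mm high. Origin on its underside at the middle
- tape: bystander, to be left alone: roll of tape lying flat, 90 mm across, 25 mm high. Origin on its underside at the middle
- brush: bystander, to be left alone: paint brush lying flat, 180 mm long. Origin on its underside at the middle
- spatula: bystander, to be left alone: spatula lying flat, 280 mm long. Origin on its underside at the middle
- screwdriver: bystander, to be left alone: screwdriver lying flat, 200 mm long. Origin on its underside at the middle
Mind the look-alikes: they are no part of the job. What is shaped like the valve_box but yellow is not meant.

How it is judged (in metres and radians):
On the way, in this order (a step that is already met when the one before it is completed fails the run):
1. the suction valve is turned clockwise to its end stop, the lid still shut (value of joint valve above 2.3 rad and value of joint lid below 0.02 rad), for 0.2 s.
2. the lid has broken free of its seal, the valve still shut (value of joint lid above 0.055 rad and value of joint valve above 2.3 rad), for 0.2 s.
At the end, for the whole second after the job is handed in: the lid is held still by the gripper's fingers, 0.055 to 0.185 rad open (a gap of 12 to 40 mm at the front edge); the valve knob is within 0.1 rad of its end stop; every bystander within 30 mm of where it was (all of step 2 and value of joint lid below 0.185 rad and velocity of joint lid between -0.05 and 0.05 rad/s and contact force between the fingers and lid above 1 N and distance of each of tin, hardener, cup, tape, brush, spatula, screwdriver from where it was at the start of the episode below 0.03 m); the arm keeps its last pose, push and grip.
It fails at once if the lid is opened while the suction valve is not yet shut (value of joint lid above 0.03 rad and value of joint valve below 2.25 rad).
It fails at once if the lid flies wide open (over 0.35 rad, 75 mm at the front edge) (value of joint lid above 0.35 rad).
It fails at once if a bystander is disturbed (moved over 40 mm) (distance of any of tin, hardener, cup, tape, brush, spatula, screwdriver from where it was at the start of the episode above 0.04 m).
It also fails if it takes over 48 s, if anything falls off the work surface, if the arm or the gripper's body presses on something with over 40 N, if the wrist force passes 120 N, or if a joint passes its speed limit or range.

## Working session

There is one attempt and no reset: what is moved stays moved. The work goes in short steps, Python scripts to look and compute and a shell command to move; the robot and the scene stay as the last step left them, time stands still between calls to the robot, and variables do not carry over. Pictures are saved under pics/ and viewed, and the job is handed in when it is done.

```bash
mkdir -p pics; ls
python3 - <<'E'
from rig import sense, viewer, robot
import cv2
s=sense();print(s)
for n in("side","top"):
    im=viewer.capture(n);cv2.imwrite(f"pics/{n}0.png",im[:,:,::-1]);p=viewer.camera_params(n);print(n,p)
E
```

```text
pics
{'t': 0.0, 'qpos': array([-68.02048658,  29.90779   ,  -2.08011442,  91.67276726,
         1.21371918,  58.50485023,  -6.46149289]), 'qd': array([-0.04768351, -0.0066436 ,  0.05984645, -0.08544184, -0.10725088,
       -0.01843605, -0.03673622]), 'effort': array([-1.07701868e-03, -9.27098393e+01,  1.97959319e+00, -3.69925296e+01,
        1.77189731e-02,  8.29733850e-03, -3.53883433e-05]), 'ee_pos': array([273.89738619, 561.42973058, 238.74717575]), 'ee_rot': array([-176.06031464,   89.93661641, -112.06272719]), 'wrist_force': array([ 0.03216621, -0.20653876, -0.42990602]), 'wrist_torque': array([-0.00474382,  0.00394148, -0.00352883]), 'finger_gap': 1.0021924529038075}
side {'camera_matrix': array([[438.86926049,   0.        , 321.61005916],
       [  0.        , 438.86926049, 238.40503707],
       [  0.        ,   0.        ,   1.        ]]), 'rvec': array([ 1.94780329, -0.8902263 ,  0.48997272]), 'tvec': array([-346.43837418,  340.27556963,  920.31665271])}
top {'camera_matrix': array([[614.28075283,   0.        , 328.01667439],
       [  0.        , 614.28075283, 242.33770997],
       [  0.        ,   0.        ,   1.        ]]), 'rvec': array([ 2.1902134 , -2.1749532 ,  0.12366434]), 'tvec': array([ -22.34649249,  548.44301035, 1793.99590075])}
```

View pics/side0.png

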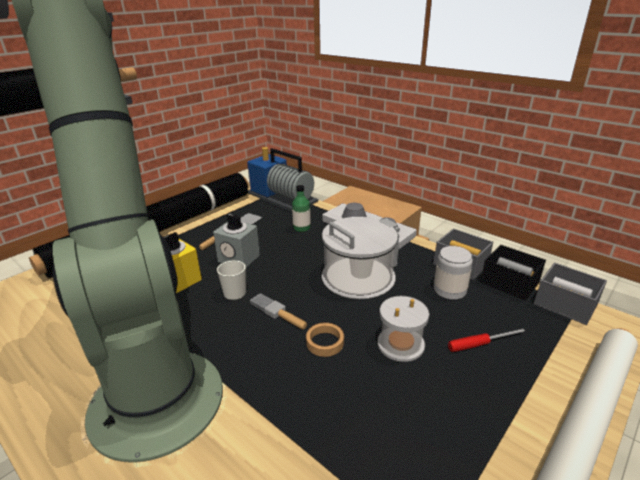

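View pics/top0.png

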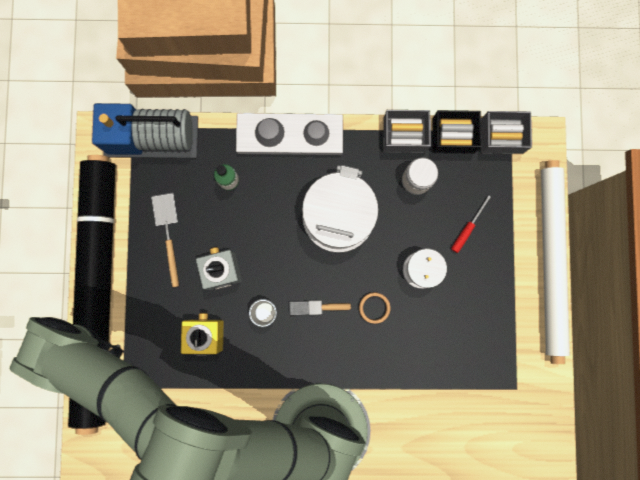

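Run:
```python
import cv2,numpy as np
t=cv2.imread("pics/top0.png");s=cv2.imread("pics/side0.png")
def c(im,x,y,w,h,k): return cv2.resize(im[y:y+h,x:x+w],None,fx=k,fy=k,interpolation=cv2.INTER_CUBIC)
cv2.imwrite("pics/t_valve.png",c(t,180,235,75,60,10))
cv2.imwrite("pics/t_lid.png",c(t,290,155,100,100,6))
cv2.imwrite("pics/s_valve.png",c(s,205,205,70,60,10))
cv2.imwrite("pics/s_lid.png",c(s,310,195,100,100,6))
cv2.imwrite("pics/t_arm.png",c(t,0,300,400,180,2))
```

```text
(no output)
```

View pics/t_valve.png

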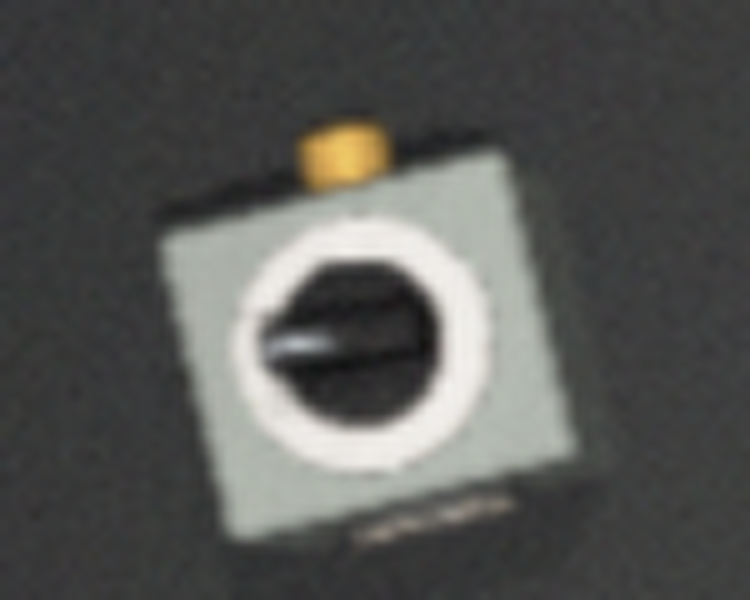

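View pics/t_lid.png

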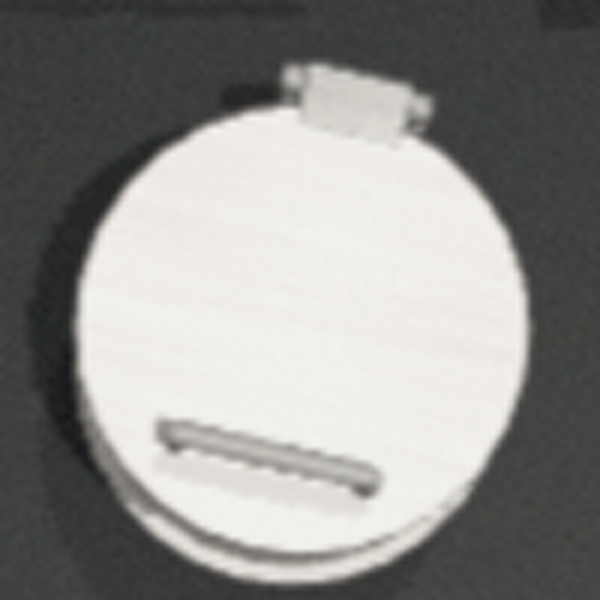

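View pics/s_valve.png

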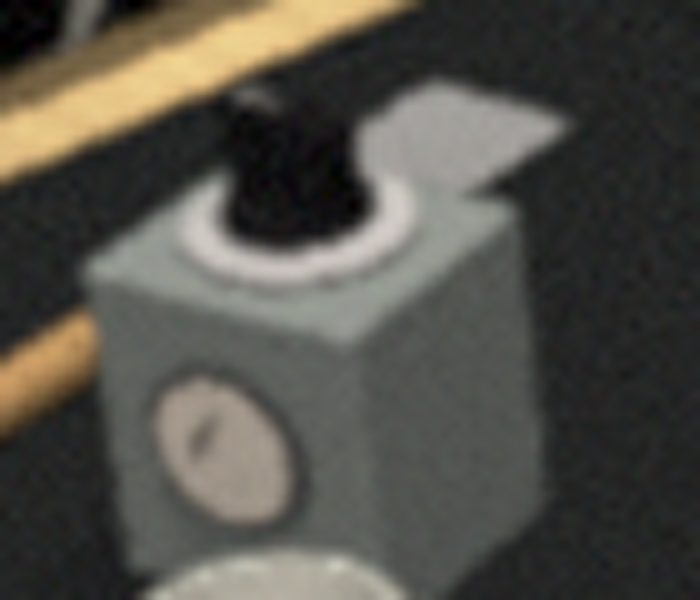

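View pics/s_lid.png

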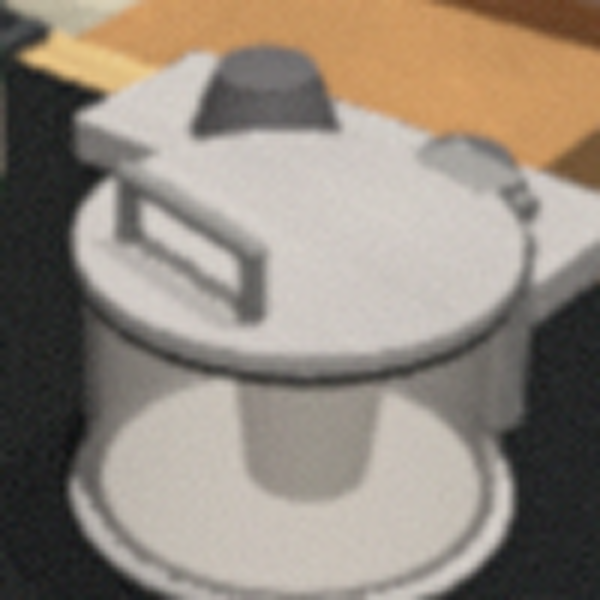

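View pics/t_arm.png

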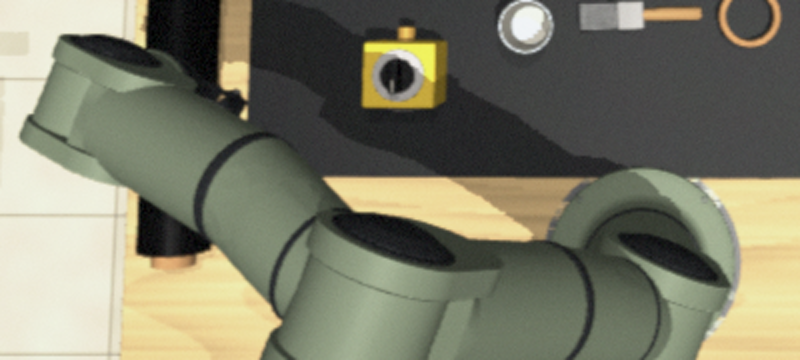

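```bash
cat > h.py <<'E'
import numpy as np, cv2
from scipy.spatial.transform import Rotation as Ro
from rig import sense, viewer, robot
def ray(n,px,z):
    p=viewer.camera_params(n);R=cv2.Rodrigues(p["rvec"])[0];K=p["camera_matrix"]
    c=-R.T@p["tvec"]; d=R.T@np.linalg.solve(K,[px[0],px[1],1.])
    return c+d*(z-c[2])/d[2]
def proj(n,P):
    p=viewer.camera_params(n);return cv2.projectPoints(np.float64(P).reshape(-1,1,3),p["rvec"],p["tvec"],p["camera_matrix"],None)[0].reshape(-1,2)
def T(s=None):
    s=s or sense(); return np.array(s["ee_pos"]),Ro.from_euler("xyz",s["ee_rot"],degrees=True).as_matrix()
def delta(pos,jaw,s=None):
    "jaw: angle deg of tool z in world xy (mod 180), tool down"
    p,R=T(s); best=None
    for k in (0,180):
        a=np.radians(jaw+k); x=np.array([0,0,-1.]);z=np.array([np.cos(a),np.sin(a),0]);y=np.cross(z,x)
        r=Ro.from_matrix(R.T@np.c_[x,y,z]).as_rotvec()
        print("d",np.round(R.T@(np.array(pos)-p),1),"r",np.round(r,3))
E
python3 - <<'E'
from h import *
for n in("side","top"):
    p=viewer.camera_params(n);R=cv2.Rodrigues(p["rvec"])[0];print(n,-R.T@p["tvec"])
f=lambda x,y:(180+x/10-.45,235+y/10-.45)
C=[ray("top",f(*q),110)[:2] for q in((165,238),(500,150),(577,452),(235,540))]
print("box",np.round(C,1),np.mean(C,0))
print("ring",ray("top",f(362,343),111), "bar ends",ray("top",f(262,342),154),ray("top",f(437,328),154))
g=lambda x,y:(290+x/6-.42,155+y/6-.42)
a,b=ray("top",g(168,430),178),ray("top",g(372,478),178);print("handle",a,b,(a+b)/2,np.linalg.norm(a-b),np.degrees(np.arctan2(*(a-b)[1::-1])))
# lid disc
print("lidc",ray("top",g(303,327),144),"hinge",ray("top",g(290,82),140),ray("top",g(425,110),140))
g2=lambda x,y:(310+x/6-.42,195+y/6-.42)
print("side handle",ray("side",g2(135,170),178),ray("side",g2(255,245),178))
f2=lambda x,y:(205+x/10-.45,205+y/10-.45)
C=[ray("side",f2(*q),110)[:2] for q in((85,270),(350,345),(520,205))];print("sidebox",np.round(C,1),(C[0]+C[2])/2)
print(T())
E
```

```text
side [-229.51886617 -678.46748461  754.84615257]
top [ 378.161003     16.34950797 1837.50846057]
box [[492.6 353.2]
 [518.1 260. ]
 [433.4 236.7]
 [408.2 331.6]] [463.08616572 295.38799113]
ring [463.47605245 297.29637232 111.        ] bar ends [461.43209596 317.52530048 154.        ] [465.59665185 269.96322694 154.        ]
handle [578.00961567  13.07143848 178.        ] [556.88639181 -79.54003022 178.        ] [567.44800374 -33.23429587 178.        ] 94.98986640751198 77.15152479618915
lidc [630.76704226 -49.27504687 144.        ] hinge [747.09690879 -42.85158356 140.        ] [ 734.43543452 -106.14232588  140.        ]
side handle [582.37536678   9.1434048  178.        ] [563.46749172 -75.30710611 178.        ]
sidebox [[408.2 329.3]
 [430.9 233.3]
 [519.2 259.4]] [463.70599056 294.34379655]
(array([273.88589188, 561.48556012, 238.80477417]), array([[-3.66896234e-04, -8.98774124e-01,  4.38411837e-01],
       [-8.90367272e-04,  4.38411986e-01,  8.98773685e-01],
       [-9.99999536e-01, -6.05908708e-05, -9.61090772e-04]]))
```

```bash
cat > ov.py <<'E'
from h import *
def draw(n,x,y,w,h,k,lines,out,src,gain=1):
    im=cv2.imread(src)[y:y+h,x:x+w]
    im=np.clip(im.astype(float)*gain,0,255).astype(np.uint8)
    im=cv2.resize(im,None,fx=k,fy=k,interpolation=cv2.INTER_CUBIC)
    for P,c in lines:
        q=(proj(n,P)-[x,y]+.5)*k-.5
        cv2.polylines(im,[np.int32(np.round(q))],False,c,1)
    cv2.imwrite(out,im)
def rot(a): a=np.radians(a);return np.array([[np.cos(a),-np.sin(a)],[np.sin(a),np.cos(a)]])
def loc(o,a,pts): pts=np.float64(pts);return np.c_[np.array(o)+pts[:,:2]@rot(a).T,pts[:,2]]
E
python3 - <<'E'
from ov import *
G=(0,255,0);B=(255,0,0);Rr=(0,0,255)
t=np.linspace(0,2*np.pi,60)
h=np.array([568.5,-33.5]);yaw=-13.
lid=[(loc(h,yaw,[(0,-45,178),(0,45,178)]),G),(loc(h,yaw,np.c_[65+105*np.cos(t),105*np.sin(t),144+0*t]),B),(loc(h,yaw,[(177,-35,132),(177,35,132)]),Rr)]
draw("top",290,155,100,100,6,lid,"pics/o1.png","pics/top0.png")
draw("side",310,195,100,100,6,lid,"pics/o2.png","pics/side0.png")
k=np.array([463.3,295.5])
def bar(a): return [(loc(k,a,[(-23,-7,154),(23,-7,154),(23,7,154),(-23,7,154),(-23,-7,154)]),G)]
bx=[(loc(k,15.3,[(-45,-50,110),(45,-50,110),(45,50,110),(-45,50,110),(-45,-50,110)]),B)]
draw("top",190,245,55,50,12,bar(95)+bx,"pics/o3.png","pics/top0.png",2.5)
draw("side",205,205,70,60,10,bar(95)+bx,"pics/o4.png","pics/side0.png",2)
a=[cv2.imread(f"pics/o{i}.png") for i in(1,2,3,4)]
a=[cv2.resize(x,(400,300)) if 0 else x for x in a]
draw("top",190,245,55,50,12,[],"pics/o3b.png","pics/top0.png",3)
E
```

```text
(no output)
```

View pics/o1.png

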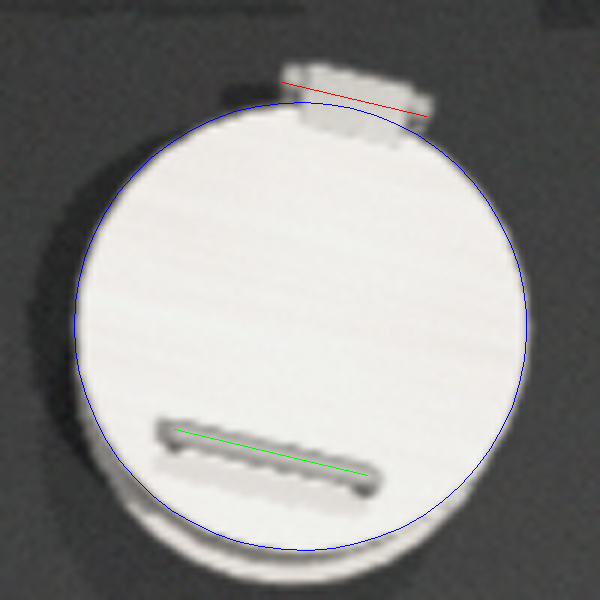

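View pics/o2.png

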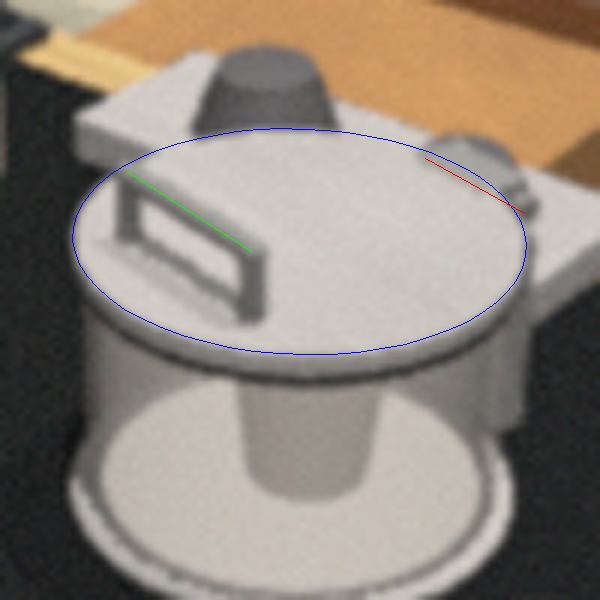

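View pics/o3.png

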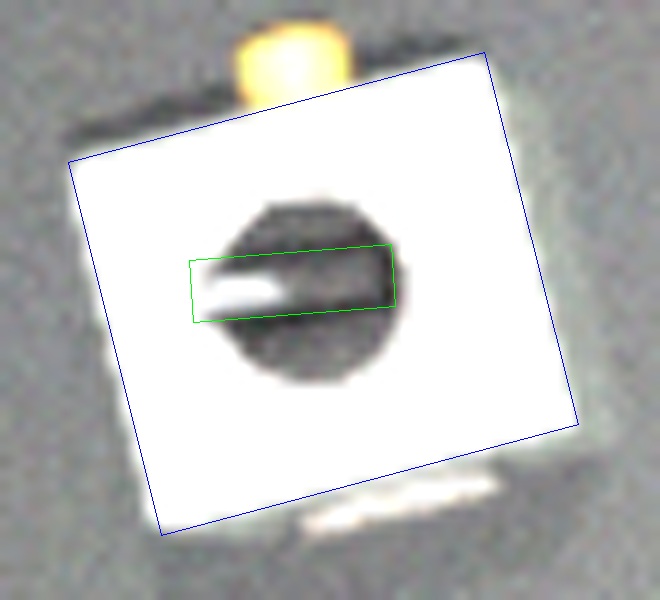

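View pics/o3b.png

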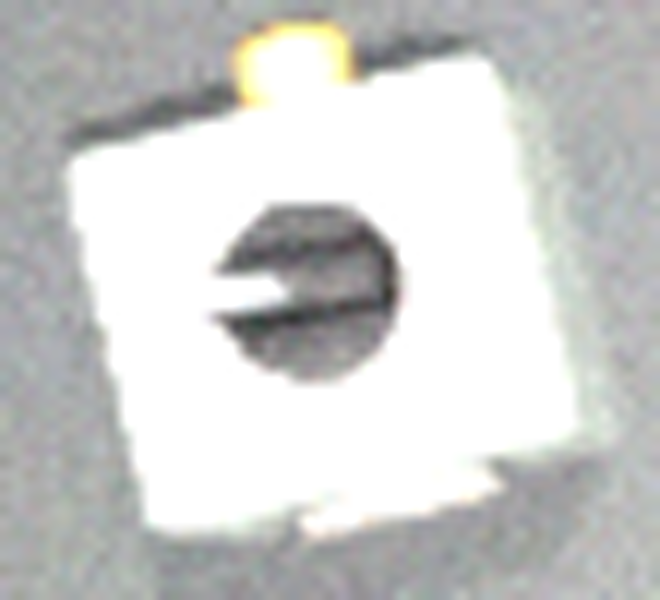

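View pics/o4.png

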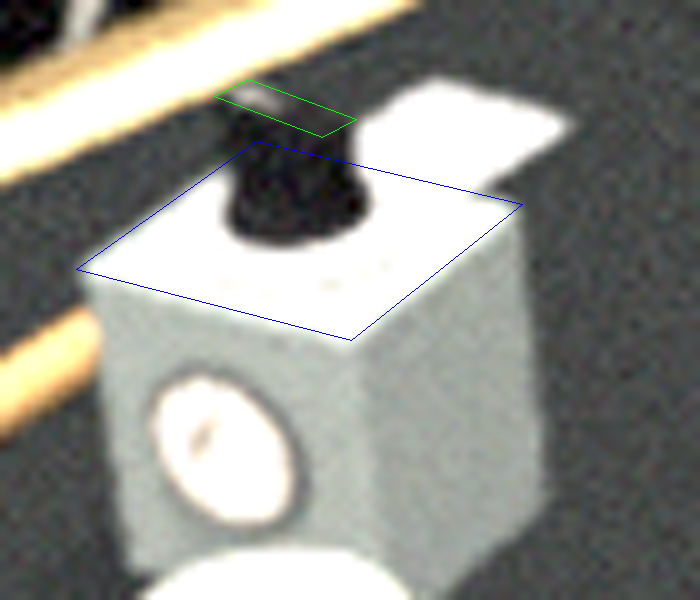

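Candidates:
- **Valve knob:** the grey box at top (217,269) against the yellow look-alike at (198,338). I choose the grey one; the crop shows a grey box with a gauge and a black bar knob.
- **Lid:** the chamber at (340,210) against the catch pot at (425,268). I choose the chamber, which has a hinge and a handle.

The overlays fit. The knob is at (463,295) with its bar at about 97°. The lid handle is at (568,-33) with the chamber at yaw -13°.

Run:
```python
from h import *
delta([463.4,294.8,215],7)
```

```text
d [  24.  -287.2 -156.6] r [ 0.995 -0.001  0.001]
d [  24.  -287.2 -156.6] r [-2.147e+00 -1.000e-03 -1.000e-03]
```

```bash
python3 -m crank '[{"dx":0,"dy":-29,"dz":-16,"rx":0.1},{"dx":0,"dy":-62,"dz":-34,"rx":0.22},{"dx":0,"dy":-96,"dz":-52,"rx":0.34},{"dx":0,"dy":-130,"dz":-71,"rx":0.46},{"dx":0,"dy":-164,"dz":-90,"rx":0.58},{"dx":5,"dy":-198,"dz":-108,"rx":0.7},{"dx":10,"dy":-232,"dz":-127,"rx":0.82},{"dx":18,"dy":-262,"dz":-143,"rx":0.92},{"dx":24,"dy":-287,"dz":-156.6,"rx":0.995},{"dx":24,"dy":-287.2,"dz":-156.6,"rx":0.995},{"dx":24,"dy":-287.2,"dz":-156.6,"rx":0.995}]'
python3 - <<'E'
from h import *
s=sense();print(s["t"],s["qpos"].round(1),s["wrist_force"])
delta([463.4,294.8,136],7,s)
for n in("side","top"): cv2.imwrite(f"pics/{n}1.png",viewer.capture(n)[:,:,::-1])
from ov import draw
draw("top",180,225,80,70,8,[],"pics/c1t.png","pics/top1.png",1.5)
draw("side",195,165,90,90,7,[],"pics/c1s.png","pics/side1.png",1.3)
E
```

```text
0.1 [-68.   29.9  -2.1  91.7   1.2  58.5  -6.5] [-0.21394022  0.22864753  0.22618262]
d [ 103.  -287.2 -156.5] r [ 0.995 -0.001  0.001]
d [ 103.  -287.2 -156.5] r [-2.147e+00 -1.000e-03 -1.000e-03]schema error: expected keys dx, dy, dz, rx, ry, rz, grip
```

View pics/c1t.png

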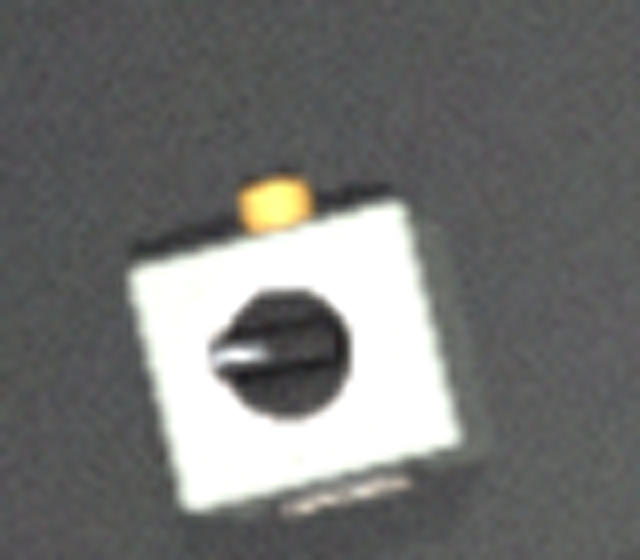

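View pics/c1s.png

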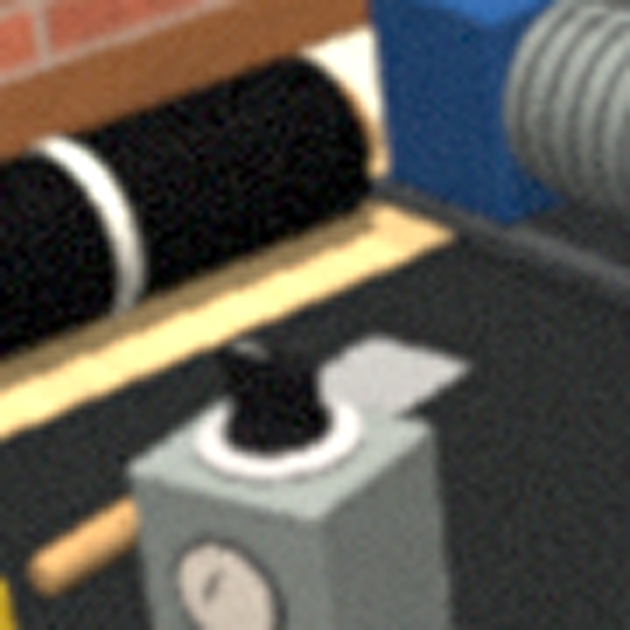

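The call was refused because every row needs all seven keys, so the scene hasn't changed. I'll send it again in full.

```bash
python3 -m crank '[{"dx":0,"dy":-29,"dz":-16,"rx":0.1,"ry":0,"rz":0,"grip":1},{"dx":0,"dy":-62,"dz":-34,"rx":0.22,"ry":0,"rz":0,"grip":1},{"dx":0,"dy":-96,"dz":-52,"rx":0.34,"ry":0,"rz":0,"grip":1},{"dx":0,"dy":-130,"dz":-71,"rx":0.46,"ry":0,"rz":0,"grip":1},{"dx":0,"dy":-164,"dz":-90,"rx":0.58,"ry":0,"rz":0,"grip":1},{"dx":5,"dy":-198,"dz":-108,"rx":0.7,"ry":0,"rz":0,"grip":1},{"dx":10,"dy":-232,"dz":-127,"rx":0.82,"ry":0,"rz":0,"grip":1},{"dx":18,"dy":-262,"dz":-143,"rx":0.92,"ry":0,"rz":0,"grip":1},{"dx":24,"dy":-287,"dz":-156.6,"rx":0.995,"ry":0,"rz":0,"grip":1},{"dx":24,"dy":-287,"dz":-156.6,"rx":0.995,"ry":0,"rz":0,"grip":1},{"dx":24,"dy":-287,"dz":-156.6,"rx":0.995,"ry":0,"rz":0,"grip":1}]'
python3 - <<'E'
from h import *
s=sense();print(s["t"],s["qpos"].round(1),s["wrist_force"])
delta([463.4,294.8,136],7,s)
for n in("side","top"): cv2.imwrite(f"pics/{n}2.png",viewer.capture(n)[:,:,::-1])
from ov import draw
draw("side",175,145,110,110,6,[],"pics/c2s.png","pics/side2.png",1.3)
E
```

```text
t: 1.3
ee_pos: [463.3, 295.1, 215.2]
ee_rot: [-167.1, 90.0, -160.1]
wrist_force: [0.1, -0.1, -0.4]
finger_gap: 1.001
1.3 [-49.3  25.3  14.4 105.3  -7.9  50.4 -24.2] [ 0.0644751  -0.09346098 -0.35738004]
d [79.2 -0.3  0.1] r [-0. -0.  0.]
d [79.2 -0.3  0.1] r [3.141e+00 0.000e+00 1.000e-03]
```

View pics/top2.png

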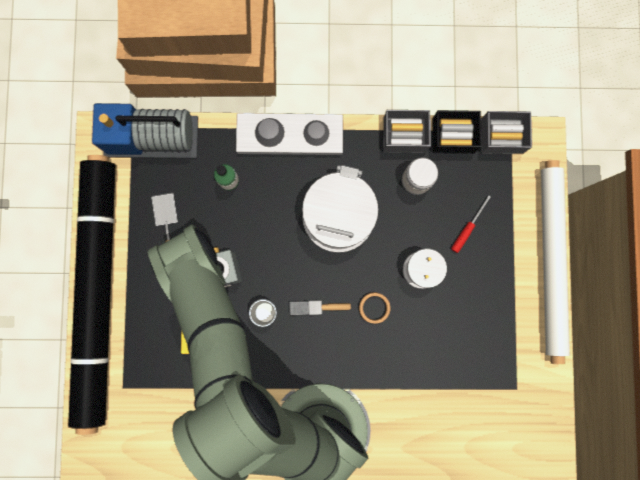

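View pics/c2s.png

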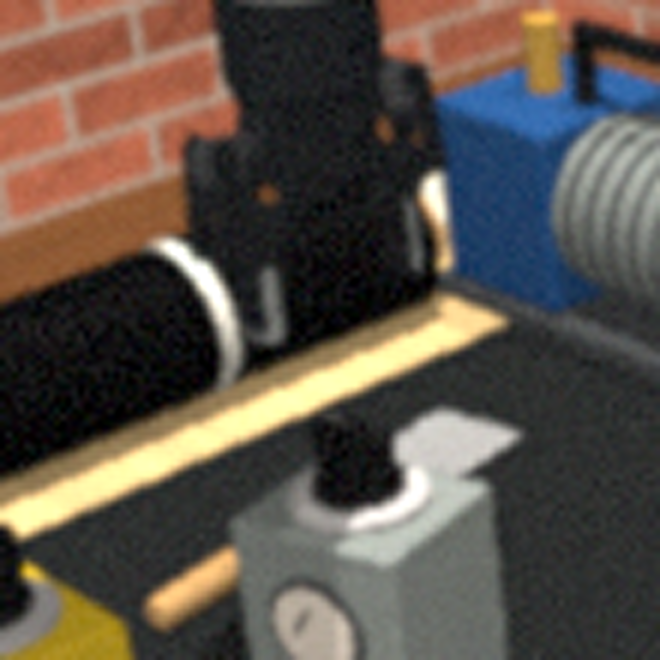

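The gripper stands open above the grey box's knob, around (345,460) in the crop, with its fingers on either side of the bar. Next I go down and close.

```bash
python3 -m crank '[{"dx":20,"dy":0,"dz":0,"rx":0,"ry":0,"rz":0,"grip":1},{"dx":45,"dy":0,"dz":0,"rx":0,"ry":0,"rz":0,"grip":1},{"dx":65,"dy":0,"dz":0,"rx":0,"ry":0,"rz":0,"grip":1},{"dx":79,"dy":0,"dz":0,"rx":0,"ry":0,"rz":0,"grip":1},{"dx":79,"dy":0,"dz":0,"rx":0,"ry":0,"rz":0,"grip":1},{"dx":79,"dy":0,"dz":0,"rx":0,"ry":0,"rz":0,"grip":0},{"dx":79,"dy":0,"dz":0,"rx":0,"ry":0,"rz":0,"grip":0},{"dx":79,"dy":0,"dz":0,"rx":0,"ry":0,"rz":0,"grip":0},{"dx":79,"dy":0,"dz":0,"rx":0,"ry":0,"rz":0,"grip":0},{"dx":79,"dy":0,"dz":0,"rx":0,"ry":0,"rz":0,"grip":0}]'
python3 - <<'E'
from h import *
s=sense();print(s["t"],s["qpos"].round(1),s["wrist_force"],s["wrist_torque"],s["finger_gap"])
E
```

```text
t: 2.4
ee_pos: [463.9, 295.2, 136.8]
ee_rot: [15.7, 89.9, 22.7]
wrist_force: [7.7, -9.0, 20.3]
finger_gap: 0.151
2.4 [-47.7  31.5  12.5 108.9 -10.   40.5 -22.4] [ 7.73381885 -8.99676532 20.33001589] [-1.73646873 -1.59888292 -0.10618429] 0.1508358716496637
```

```bash
python3 -m crank '[{"dx":-0.5,"dy":0,"dz":0,"rx":0.04,"ry":0,"rz":0,"grip":0},{"dx":-1,"dy":0,"dz":0,"rx":0.1,"ry":0,"rz":0,"grip":0},{"dx":-1,"dy":0,"dz":0,"rx":0.17,"ry":0,"rz":0,"grip":0},{"dx":-1,"dy":0,"dz":0,"rx":0.24,"ry":0,"rz":0,"grip":0},{"dx":-1,"dy":0,"dz":0,"rx":0.31,"ry":0,"rz":0,"grip":0},{"dx":-1,"dy":0,"dz":0,"rx":0.38,"ry":0,"rz":0,"grip":0},{"dx":-1,"dy":0,"dz":0,"rx":0.45,"ry":0,"rz":0,"grip":0},{"dx":-1,"dy":0,"dz":0,"rx":0.5,"ry":0,"rz":0,"grip":0},{"dx":-1,"dy":0,"dz":0,"rx":0.5,"ry":0,"rz":0,"grip":0}]'
python3 - <<'E'
from h import *
s=sense();print(s["t"],s["qpos"].round(1),s["wrist_force"],s["wrist_torque"],s["finger_gap"])
p,R=T(s);print(R.T@s["wrist_torque"],np.degrees(np.arctan2(R[1,2],R[0,2])))
E
```

```text
t: 3.3
ee_pos: [463.4, 295.2, 137.0]
ee_rot: [-28.1, 90.0, -49.8]
wrist_force: [4.9, 1.6, -11.3]
finger_gap: 0.153
3.3 [-53.3  32.6  20.4 109.2 -16.6  41.1 -45. ] [  4.87148962   1.63338221 -11.32849109] [ 0.29882667 -0.89150061 -0.07291282] 0.1531023318547322
[ 0.07327123 -0.71779287  0.60728225] -21.702364786721073
```

```bash
python3 -m crank '[{"dx":0.4,"dy":0,"dz":0,"rx":0.06,"ry":0,"rz":0,"grip":0},{"dx":0.4,"dy":0,"dz":0,"rx":0.12,"ry":0,"rz":0,"grip":0},{"dx":0.4,"dy":0,"dz":0,"rx":0.18,"ry":0,"rz":0,"grip":0},{"dx":0.4,"dy":0,"dz":0,"rx":0.24,"ry":0,"rz":0,"grip":0},{"dx":0.4,"dy":0,"dz":0,"rx":0.28,"ry":0,"rz":0,"grip":0},{"dx":0.4,"dy":0,"dz":0,"rx":0.28,"ry":0,"rz":0,"grip":0}]'
python3 - <<'E'
from h import *
s=sense();print(s["t"],s["qpos"].round(1),s["wrist_force"],s["wrist_torque"],s["finger_gap"])
p,R=T(s);print(R.T@s["wrist_torque"],np.degrees(np.arctan2(R[1,2],R[0,2])))
E
```

```text
t: 3.9
ee_pos: [463.3, 295.3, 137.0]
ee_rot: [-18.7, 90.0, -56.2]
wrist_force: [1.0, -0.7, 0.8]
finger_gap: 0.153
3.9 [-56.4  33.4  24.8 109.3 -20.3  41.6 -57.4] [ 0.96021401 -0.68865563  0.75074442] [-0.08195477 -0.11694802  2.0795763 ] 0.15314576432296165
[-2.07955501 -0.14294277  0.00702368] -37.51767383411356
```

The torque about the tool axis jumped to 2.1 N m after about 0.77 rad, so the knob has reached its end stop. I'll release, lift and look.

```bash
python3 -m crank '[{"dx":0,"dy":0,"dz":0,"rx":0,"ry":0,"rz":0,"grip":0},{"dx":0,"dy":0,"dz":0,"rx":0,"ry":0,"rz":0,"grip":1},{"dx":0,"dy":0,"dz":0,"rx":0,"ry":0,"rz":0,"grip":1},{"dx":0,"dy":0,"dz":0,"rx":0,"ry":0,"rz":0,"grip":1},{"dx":0,"dy":0,"dz":0,"rx":0,"ry":0,"rz":0,"grip":1},{"dx":-20,"dy":0,"dz":0,"rx":0,"ry":0,"rz":0,"grip":1},{"dx":-50,"dy":0,"dz":0,"rx":0,"ry":0,"rz":0,"grip":1},{"dx":-90,"dy":0,"dz":0,"rx":0,"ry":0,"rz":0,"grip":1},{"dx":-110,"dy":0,"dz":0,"rx":0,"ry":0,"rz":0,"grip":1},{"dx":-110,"dy":0,"dz":0,"rx":0,"ry":0,"rz":0,"grip":1}]'
python3 - <<'E'
from h import *
s=sense();print(s["t"],s["qpos"].round(1),s["wrist_force"],s["wrist_torque"],s["finger_gap"])
delta([568.5,-33.5,247],-13,s)
for n in("side","top"): cv2.imwrite(f"pics/{n}3.png",viewer.capture(n)[:,:,::-1])
from ov import draw
draw("side",195,195,90,70,8,[],"pics/c3s.png","pics/side3.png",2)
E
```

```text
t: 4.9
ee_pos: [464.3, 295.7, 249.6]
ee_rot: [83.0, 89.8, 45.3]
wrist_force: [-0.2, -0.2, -0.4]
finger_gap: 1.002
4.9 [-60.4  24.8  29.8 103.7 -14.8  55.1 -62.1] [-0.1942659  -0.24221154 -0.37523011] [-0.00965327 -0.02132328  0.02053824] 1.0024805757955917
d [   1.9 -196.7  283.8] r [-0.431  0.001 -0.004]
d [   1.9 -196.7  283.8] r [ 2.71e+00 -6.00e-03 -2.00e-03]
```

View pics/c3s.png

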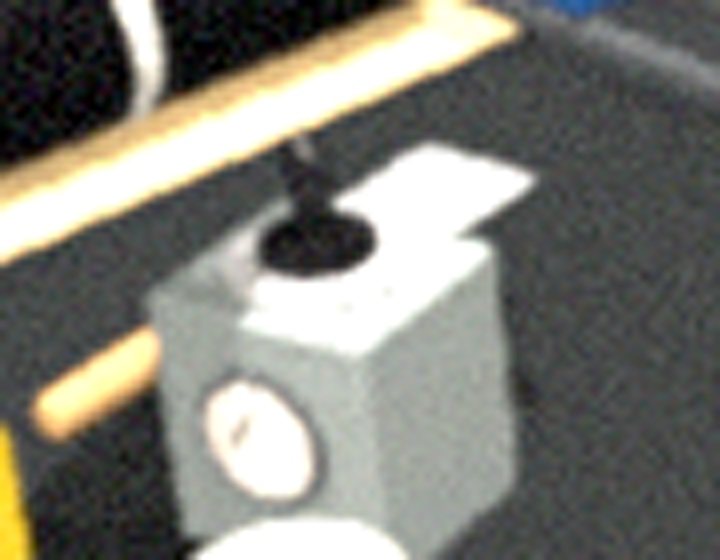

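View pics/top3.png

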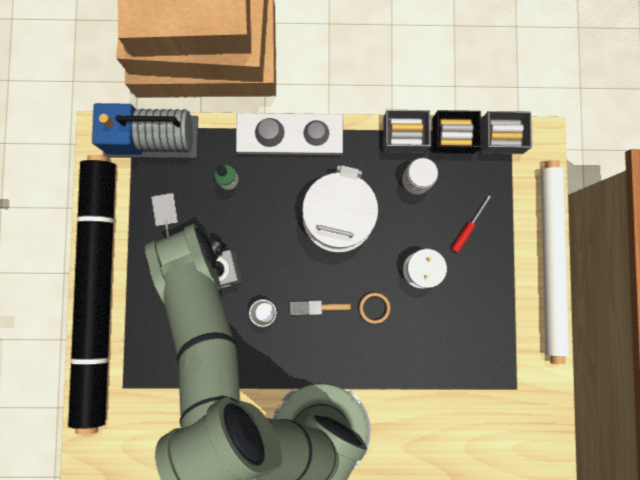

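In the side crop the knob bar has turned end-on to the camera, at about (305,165), roughly 45° clockwise of where it was. Next I move above the lid handle and recheck the knob from the unobstructed top view.

```bash
python3 -m crank '[{"dx":0,"dy":-14,"dz":20,"rx":-0.03,"ry":0,"rz":0,"grip":1},{"dx":0,"dy":-35,"dz":50,"rx":-0.08,"ry":0,"rz":0,"grip":1},{"dx":0,"dy":-60,"dz":86,"rx":-0.13,"ry":0,"rz":0,"grip":1},{"dx":0,"dy":-85,"dz":122,"rx":-0.19,"ry":0,"rz":0,"grip":1},{"dx":0,"dy":-110,"dz":158,"rx":-0.24,"ry":0,"rz":0,"grip":1},{"dx":0,"dy":-135,"dz":195,"rx":-0.3,"ry":0,"rz":0,"grip":1},{"dx":0,"dy":-160,"dz":231,"rx":-0.35,"ry":0,"rz":0,"grip":1},{"dx":0,"dy":-182,"dz":262,"rx":-0.4,"ry":0,"rz":0,"grip":1},{"dx":2,"dy":-196.7,"dz":283.8,"rx":-0.431,"ry":0,"rz":0,"grip":1},{"dx":2,"dy":-196.7,"dz":283.8,"rx":-0.431,"ry":0,"rz":0,"grip":1},{"dx":2,"dy":-196.7,"dz":283.8,"rx":-0.431,"ry":0,"rz":0,"grip":1}]'
python3 - <<'E'
from h import *
s=sense();print(s["t"],s["qpos"].round(1),s["wrist_force"],s["wrist_torque"],s["finger_gap"])
delta([568.5,-33.5,167],-13,s)
for n in("side","top"): cv2.imwrite(f"pics/{n}4.png",viewer.capture(n)[:,:,::-1])
from ov import *
k=np.array([463.3,295]);G=(0,255,0)
b=[(loc(k,97.5-44.4,[(-23,-7,154),(23,-7,154),(23,7,154),(-23,7,154),(-23,-7,154)]),G)]
draw("top",190,245,55,50,12,b,"pics/c4t.png","pics/top4.png",2.5)
draw("side",290,130,130,120,6,[],"pics/c4s.png","pics/side4.png",1.3)
E
```

```text
t: 6.1
ee_pos: [567.0, -34.3, 243.7]
ee_rot: [-166.1, 89.9, -179.2]
wrist_force: [0.3, 0.4, -0.3]
finger_gap: 1.0
6.1 [-21.2  26.5  26.2 101.1 -13.8  55.6  -2.6] [ 0.27034977  0.41497008 -0.33827289] [ 0.0852132   0.04069671 -0.03356514] 0.9996333586286925
d [76.7  1.1  1.4] r [-0.002 -0.002  0.   ]
d [76.7  1.1  1.4] r [3.14e+00 1.00e-03 3.00e-03]
```

View pics/c4t.png

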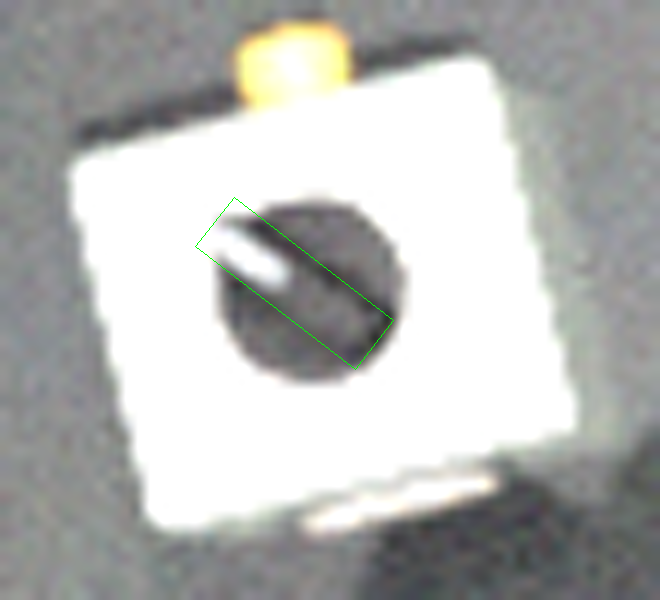

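View pics/c4s.png

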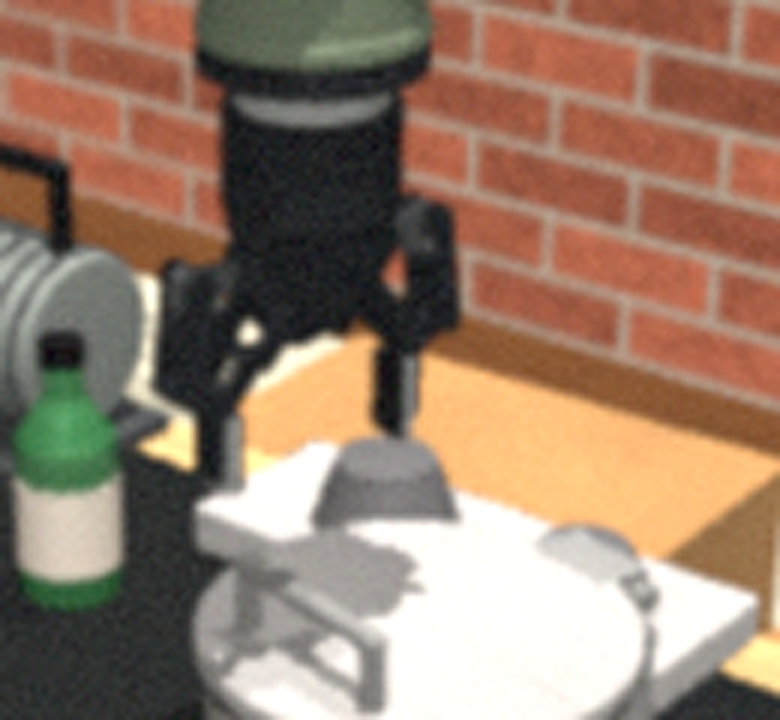

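View pics/top4.png

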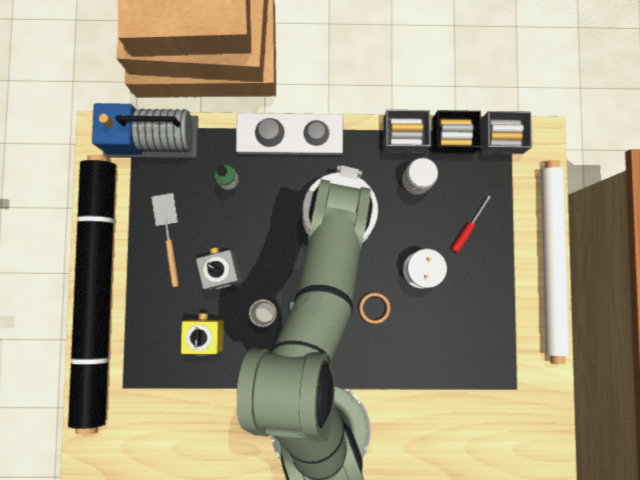

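The top crop shows the bar turned 44° clockwise with the overlay matching, which agrees with the grip angle at the stop. The open fingers straddle the handle bar, so I go down and grip.

```bash
python3 -m crank '[{"dx":20,"dy":1,"dz":1,"rx":0,"ry":0,"rz":0,"grip":1},{"dx":45,"dy":1,"dz":1.4,"rx":0,"ry":0,"rz":0,"grip":1},{"dx":65,"dy":1,"dz":1.4,"rx":0,"ry":0,"rz":0,"grip":1},{"dx":76,"dy":1,"dz":1.4,"rx":0,"ry":0,"rz":0,"grip":1},{"dx":76,"dy":1,"dz":1.4,"rx":0,"ry":0,"rz":0,"grip":1},{"dx":76,"dy":1,"dz":1.4,"rx":0,"ry":0,"rz":0,"grip":0},{"dx":76,"dy":1,"dz":1.4,"rx":0,"ry":0,"rz":0,"grip":0},{"dx":76,"dy":1,"dz":1.4,"rx":0,"ry":0,"rz":0,"grip":0},{"dx":76,"dy":1,"dz":1.4,"rx":0,"ry":0,"rz":0,"grip":0},{"dx":76,"dy":1,"dz":1.4,"rx":0,"ry":0,"rz":0,"grip":0}]'
python3 - <<'E'
from h import *
s=sense();print(s["t"],s["qpos"].round(1),s["wrist_force"],s["wrist_torque"],s["finger_gap"])
cv2.imwrite("pics/side5.png",viewer.capture("side")[:,:,::-1])
from ov import draw
draw("side",300,150,110,100,7,[],"pics/c5s.png","pics/side5.png",1.3)
E
```

```text
t: 7.2
ee_pos: [569.1, -33.4, 169.2]
ee_rot: [68.5, 90.0, 55.5]
wrist_force: [-20.7, 5.8, 11.4]
finger_gap: 0.146
7.2 [-19.3  32.   23.7 104.9 -17.   46.7  -0. ] [-20.74868448   5.80983087  11.36083519] [ 1.21033135  5.09194748 -0.00653196] 0.14635695504716195
```

View pics/c5s.png

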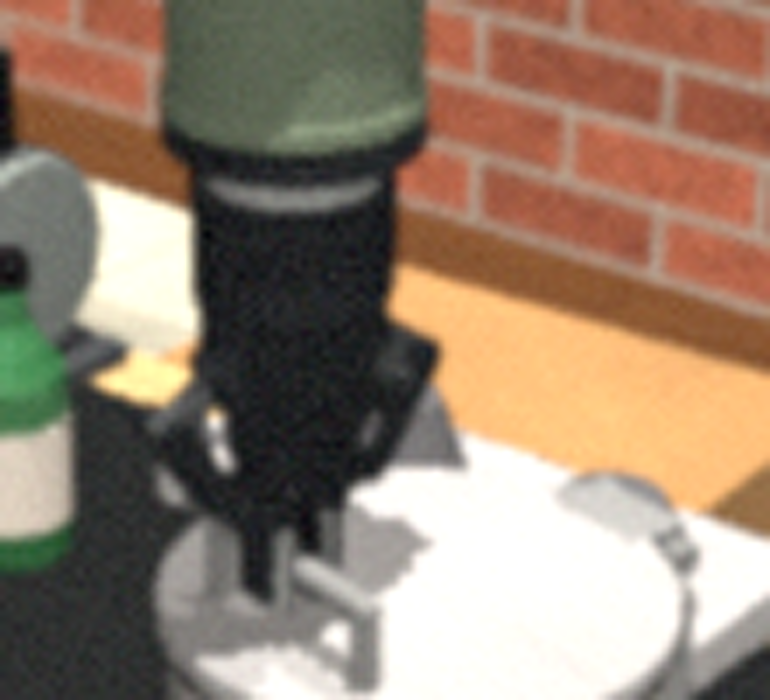

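The grip closed on the bar at (330,600) in the crop, between the two posts. There is about 20 N of sideways preload from a 1-2 mm offset, so I'll relax that and begin the slow lift along the hinge arc.

```bash
python3 -m crank '[{"dx":0,"dy":0,"dz":-0.7,"rx":0,"ry":0,"rz":0,"grip":0},{"dx":-1,"dy":0,"dz":-0.5,"rx":0,"ry":0,"rz":0,"grip":0},{"dx":-2,"dy":0,"dz":-0.3,"rx":0,"ry":0,"rz":0,"grip":0},{"dx":-3,"dy":0,"dz":0,"rx":0,"ry":0,"rz":0,"grip":0},{"dx":-4,"dy":0,"dz":0.3,"rx":0,"ry":0,"rz":0,"grip":0},{"dx":-5,"dy":0,"dz":0.6,"rx":0,"ry":0,"rz":0,"grip":0}]'
python3 - <<'E'
from h import *
s=sense();print(s["t"],s["wrist_force"],s["wrist_torque"],s["finger_gap"])
E
```

```text
t: 7.85
ee_pos: [569.5, -33.5, 173.8]
ee_rot: [-170.9, 90.0, 176.1]
wrist_force: [-0.3, 0.7, -8.9]
finger_gap: 0.118
7.85 [-0.30492048  0.73373012 -8.90166091] [0.1981465  0.23588607 0.05614782] 0.11795583674546911
```

Run:
```python
from h import *
cv2.imwrite("pics/side6.png",viewer.capture("side")[:,:,::-1])
s=sense();print(s["ee_pos"],s["wrist_force"],s["finger_gap"])
from ov import draw
draw("side",315,190,70,70,10,[],"pics/c6s.png","pics/side6.png",1.6)
```

```text
[569.62063455 -33.5046236  174.13941564] [-1.77078456  0.98741168 -5.29492612] 0.11417541463817212
```

View pics/c6s.png

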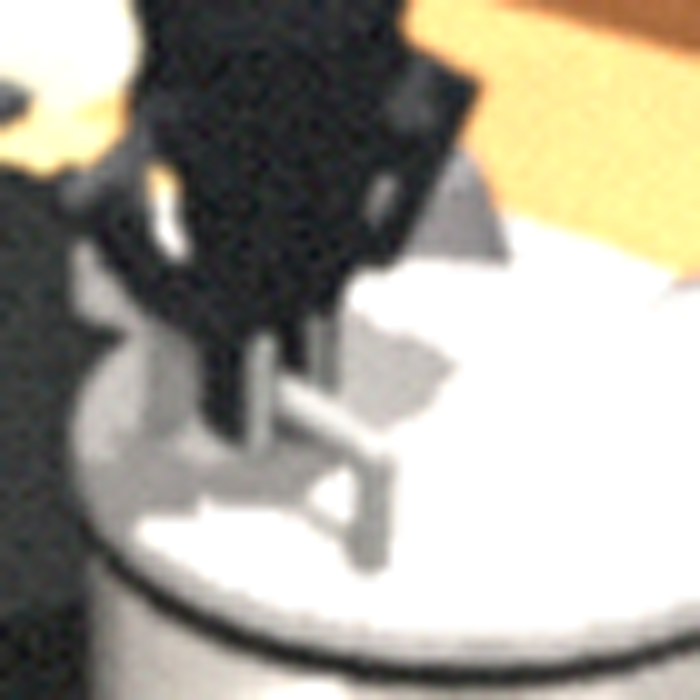

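Run:
```python
from h import *
a0=cv2.imread("pics/side5.png");b=cv2.imread("pics/side6.png")
k=8
for nm,(x,y,w,h) in dict(post=(344,228,14,24),rim=(330,245,50,22),hinge=(385,205,20,25),pot=(330,275,60,25)).items():
    A=cv2.resize(a0[y:y+h,x:x+w],None,fx=k,fy=k,interpolation=cv2.INTER_CUBIC);m=4
    B=cv2.resize(b[y-m:y+h+m,x-m:x+w+m],None,fx=k,fy=k,interpolation=cv2.INTER_CUBIC)
    r=cv2.matchTemplate(B,A,cv2.TM_CCOEFF_NORMED);_,v,_,l=cv2.minMaxLoc(r);print(nm,v,l[0]/k-m,l[1]/k-m)
def disp(th):
    H=np.array([568.5,-33.5]);c=np.array([np.cos(np.radians(-13)),np.sin(np.radians(-13))])
    f=lambda t:np.r_[H+c*(177*(1-np.cos(t))+46*np.sin(t)),178+177*np.sin(t)-46*(1-np.cos(t))]
    return proj("side",f(th))-proj("side",f(0))
print(disp(.026),disp(.115))
```

```text
post 0.9898082613945007 0.25 -1.625
rim 0.9701122641563416 0.25 -0.75
hinge 0.9952067136764526 0.0 0.0
pot 0.9988825917243958 0.0 0.0
[[ 0.38414645 -1.63351415]] [[ 1.97124155 -7.26599653]]
```

The handle post rose 1.6 px and the hinge and pot stayed put. That matches 0.026 rad with no slip, so the lid is following the gripper. I continue slowly along the arc.

```bash
python3 -m crank '[{"dx":-1,"dy":0,"dz":0.3,"rx":0,"ry":0,"rz":0,"grip":0},{"dx":-2,"dy":0,"dz":0.6,"rx":0,"ry":0,"rz":0,"grip":0},{"dx":-3,"dy":0,"dz":0.9,"rx":0,"ry":0,"rz":0,"grip":0},{"dx":-4,"dy":0,"dz":1.2,"rx":0,"ry":0,"rz":0,"grip":0},{"dx":-5,"dy":0,"dz":1.5,"rx":0,"ry":0,"rz":0,"grip":0},{"dx":-6,"dy":0,"dz":1.8,"rx":0,"ry":0,"rz":0,"grip":0},{"dx":-6,"dy":0,"dz":1.8,"rx":0,"ry":0,"rz":0,"grip":0}]'
python3 - <<'E'
from h import *
s=sense();print(s["t"],s["ee_pos"],s["wrist_force"],s["wrist_torque"],s["finger_gap"])
E
```

```text
t: 8.6
ee_pos: [571.4, -33.9, 180.0]
ee_rot: [170.5, 90.0, 157.5]
wrist_force: [-3.8, 1.6, -4.0]
finger_gap: 0.117
8.6 [571.35730429 -33.87336503 180.00622881] [-3.81343646  1.62757196 -3.97123627] [0.42057717 1.05164589 0.04106828] 0.11661141110465825
```

Free of the seal now: the pull is about 4 N, the lid's own weight. I finish the lift to about 0.115 rad and hold.

```bash
python3 -m crank '[{"dx":-1,"dy":0,"dz":0.2,"rx":0,"ry":0,"rz":0,"grip":0},{"dx":-2.5,"dy":0,"dz":0.6,"rx":0,"ry":0,"rz":0,"grip":0},{"dx":-4,"dy":0,"dz":1,"rx":0,"ry":0,"rz":0,"grip":0},{"dx":-5.5,"dy":0,"dz":1.4,"rx":0,"ry":0,"rz":0,"grip":0},{"dx":-7,"dy":0,"dz":1.9,"rx":0,"ry":0,"rz":0,"grip":0},{"dx":-8,"dy":0,"dz":2.3,"rx":0,"ry":0,"rz":0,"grip":0},{"dx":-9,"dy":0,"dz":2.7,"rx":0,"ry":0,"rz":0,"grip":0},{"dx":-9.5,"dy":0,"dz":2.9,"rx":0,"ry":0,"rz":0,"grip":0},{"dx":-9.5,"dy":0,"dz":2.9,"rx":0,"ry":0,"rz":0,"grip":0},{"dx":-9.5,"dy":0,"dz":2.9,"rx":0,"ry":0,"rz":0,"grip":0},{"dx":-9.5,"dy":0,"dz":2.9,"rx":0,"ry":0,"rz":0,"grip":0},{"dx":-9.5,"dy":0,"dz":2.9,"rx":0,"ry":0,"rz":0,"grip":0}]'
python3 - <<'E'
from h import *
for n in("side","top"): cv2.imwrite(f"pics/{n}7.png",viewer.capture(n)[:,:,::-1])
s=sense();print(s["t"],s["ee_pos"],s["wrist_force"],s["finger_gap"],s["qd"].round(2))
from ov import draw
draw("side",305,180,100,90,7,[],"pics/c7s.png","pics/side7.png",1.4)
a0=cv2.imread("pics/side5.png");b=cv2.imread("pics/side7.png");k=8
for nm,(x,y,w,h) in dict(post=(344,228,14,24),hinge=(385,205,20,25),pot=(330,285,60,18)).items():
    A=cv2.resize(a0[y:y+h,x:x+w],None,fx=k,fy=k,interpolation=cv2.INTER_CUBIC);m=12
    B=cv2.resize(b[y-m:y+h+m,x-m:x+w+m],None,fx=k,fy=k,interpolation=cv2.INTER_CUBIC)
    r=cv2.matchTemplate(B,A,cv2.TM_CCOEFF_NORMED);_,v,_,l=cv2.minMaxLoc(r);print(nm,v,l[0]/k-m,l[1]/k-m)
E
```

```text
t: 9.8
ee_pos: [574.5, -34.6, 189.4]
ee_rot: [5.5, 90.0, -7.5]
wrist_force: [2.4, 0.7, -5.7]
finger_gap: 0.12
9.9 [574.4442677  -34.60322706 189.43541302] [ 2.86025197  1.05468089 -3.21244867] 0.11228891222842939 [ 0.03  0.11 -0.02  0.1   0.04 -0.06  0.04]
post 0.9357638359069824 1.75 -7.0
hinge 0.984652578830719 0.125 0.0
pot 0.9991913437843323 0.0 0.0
```

View pics/c7s.png

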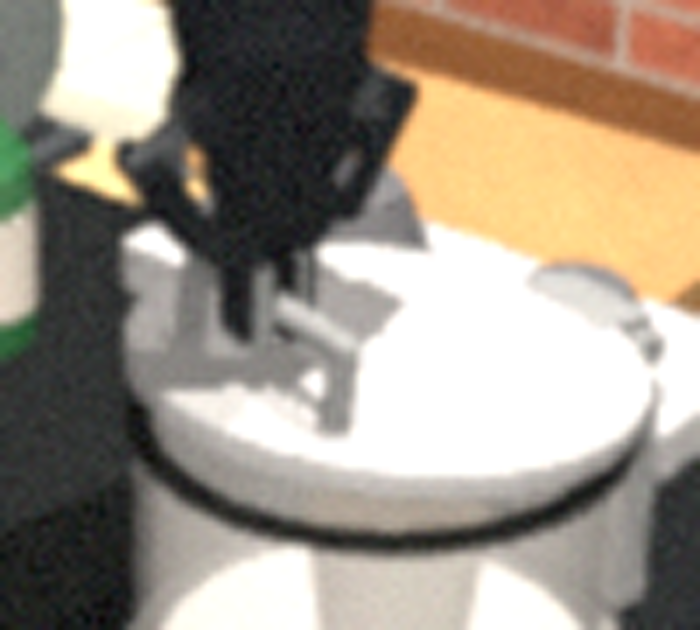

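View pics/top7.png

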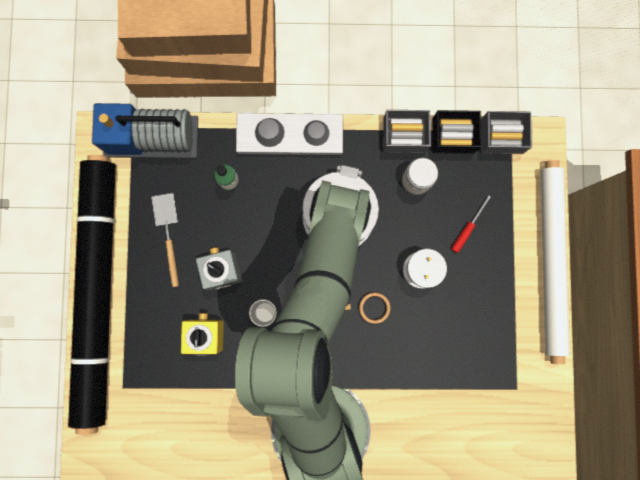

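The lid stands open with a clear gap above the seal ring; the post shifted (1.75, -7.0) px, which is about 0.11 rad. The knob and bystanders look unmoved. I hold for half a second to confirm it is still.

```bash
python3 -m crank '[{"dx":0,"dy":0,"dz":0,"rx":0,"ry":0,"rz":0,"grip":0},{"dx":0,"dy":0,"dz":0,"rx":0,"ry":0,"rz":0,"grip":0},{"dx":0,"dy":0,"dz":0,"rx":0,"ry":0,"rz":0,"grip":0},{"dx":0,"dy":0,"dz":0,"rx":0,"ry":0,"rz":0,"grip":0},{"dx":0,"dy":0,"dz":0,"rx":0,"ry":0,"rz":0,"grip":0},{"dx":0,"dy":0,"dz":0,"rx":0,"ry":0,"rz":0,"grip":0}]'
python3 - <<'E'
from h import *
for n in("side","top"): cv2.imwrite(f"pics/{n}8.png",viewer.capture(n)[:,:,::-1])
s=sense();print(s["t"],s["ee_pos"],s["wrist_force"],s["finger_gap"],s["qd"].round(2))
a0=cv2.imread("pics/side7.png");b=cv2.imread("pics/side8.png");k=16
for nm,(x,y,w,h) in dict(post=(346,221,14,24),rim=(330,245,60,15)).items():
    A=cv2.resize(a0[y:y+h,x:x+w],None,fx=k,fy=k,interpolation=cv2.INTER_CUBIC);m=4
    B=cv2.resize(b[y-m:y+h+m,x-m:x+w+m],None,fx=k,fy=k,interpolation=cv2.INTER_CUBIC)
    r=cv2.matchTemplate(B,A,cv2.TM_CCOEFF_NORMED);_,v,_,l=cv2.minMaxLoc(r);print(nm,v,l[0]/k-m,l[1]/k-m)
a=cv2.imread("pics/top4.png");b=cv2.imread("pics/top8.png")
print("knob diff",cv2.absdiff(a,b)[250:290,195:240].mean(), "bg", cv2.absdiff(a,b)[130:180,440:480].mean())
a=cv2.imread("pics/top0.png")
d=cv2.absdiff(a,b)
for nm,(x,y,w,h) in dict(hard=(212,162,30,30),spat=(150,190,32,100),tin=(400,155,40,42),scr=(448,192,45,62),tape=(356,290,36,36),knob=(200,250,35,38)).items(): print(nm,d[y:y+h,x:x+w].mean().round(1))
E
```

```text
t: 10.5
ee_pos: [574.4, -34.6, 189.4]
ee_rot: [-5.5, 90.0, -18.5]
wrist_force: [4.7, 1.0, -5.4]
finger_gap: 0.115
10.6 [574.4210757  -34.59722239 189.42952003] [ 4.67735872  0.7160362  -6.14303383] 0.11293986940519778 [-0.02 -0.02 -0.05  0.02 -0.02  0.01  0.05]
post 0.9977164268493652 0.0 0.0
rim 0.9981144666671753 0.0 0.0
knob diff 4.017037037037037 bg 2.519833333333333
hard 2.2
spat 2.0
tin 1.7
scr 2.1
tape 1.9
knob 8.5
```

Nothing in the lid region moved over 0.7 s. I hand the job in.

```bash
python3 -c "
from rig import robot
print(robot.finish_job())"
```

```text
the job is handed in; nothing more can be done
None
```

I shut the suction valve, lifted the lid off its seal and handed the job in at about 10.6 s of the 48 s. The gripper was still holding the lid ajar; no verdict is reported.

- **Valve:** I turned the grey box's knob about 0.77 rad clockwise with the lid shut. The torque then jumped to 2.1 N m, which I took as the end stop. A clear top view afterwards matched that knob angle.
- **Lid:** I raised it slowly along the hinge arc. The last side pictures put it at about 0.11 rad, a gap of about 24 mm at the front edge. It showed no movement over the final 0.7 s.
- **Bystanders:** The tin, hardener, tape, spatula and screwdriver show no change between the first and last top pictures. I checked the cup only by eye. The arm partly hid the brush at the end, so I did not check it, but the gripper never went down near either of them.
- **Odd readings:** My first move was refused for missing keys and nothing moved. The finger opening read 10 mm on the 12 mm bar during the lift, but the pictures showed no slip.

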